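# Hold the tube rack in its corner for the screws

### The arm

A 6-joint arm with a two-finger parallel gripper is mounted at the origin on the work surface. World frame = base frame: x ahead of the robot, y to its left, z up, the work surface at z = 0. Lengths are in m, angles in rad, forces in N, time in s.
With the tool pointing down it reaches from about 0.3 to 0.875 m from the base axis. Payload 6.4 kg.
Tool frame: the origin (TCP) lies on the centre line of the jaws, within the pads' length; the fingertips stand 22 mm ahead of it and the grasp point (between the pads) lies 3 mm ahead of it; z points along the fingers, y is the line along which they close (so a half turn about z gives the same grasp; the last joint's range is limited). The gripper opens to 85 mm and grips with 20 to 120 N. Pads are 22 mm wide; open, the fingers measure 114 mm over their backs; the gripper's body (76 mm by 85 mm) begins 54 mm behind the grasp point. The pads swing forward as they close: fully open they stand 13 mm farther back than shut.
Start: joints at [-0.206, 0.181, 1.607, -0, 1.354, -0.206], TCP at [0.575, 0, 0.253] pointing down, gripper open.
Joint ranges: [-2.99, 2.99], [-0.89, 2.07], [0.3, 2.58], [-1.14, 4.28], [0, 2.63], [-3.12, 3.12]. Speed limits (rad/s): [2.57, 2.57, 3.01, 3.14, 3.14, 3.14].

### API

Orientations are given as a unit quaternion [w, x, y, z].
In Python, from bench import ctrl gives the robot as it stands. The module is installed in compiled form; this text tells all that it offers.
- The arm moves only by the tool servo_tool, never from a script. Its argument "commands" is a list of rows, each a list of 3 entries, a list of its own where there are three numbers: the shift along the tool's x, y, z in mm, then the turn about the tool's z in rad, then the finger opening in mm, from 0 to 85.4. In form: [[[dx, dy, dz], turn, jaw], ...]. A call has 1 to 20 rows; each row shifts and turns the commanded pose from where the row before left it, along the tool's axes as they then stand; what a row does not reach is not made up. A row lasts 1/8 s, in which the tool goes at most 62.5 mm and 10.7 degrees, less where a joint would pass 70% of its speed; a pose out of reach is approached as far as the arm can. A call with a gripper value outside its range is refused whole. The fingers move at their own pace and stop on an object; the grip force is fixed at half the most. Time passes only in rows, so rows that do not move let the fingers close. It gives the time, the measured TCP pose, the force, the opening and the grip force at its end, in the units of the state.
- ctrl.get_obs(): the state, without advancing time (a new reading comes with each control period).
- ctrl.camera(name): name is "scene" or "side" or "wrist"; returns a dict with "color" (384x512x3 uint8, red, green, blue), "z_map" (384x512 float32, m along the optical axis (not along the pixel's ray), 0 where there is no reading), "fx", "fy", "cx", "cy" (pixels), "k1" (the pictures are not rectified: a ray, as slopes to the right and down, at radius r is drawn at 1 + k1 r^2 times it, then the intrinsics apply), "R" (3x3) and "t" (3): a world point X has camera coordinates R X + t. Camera axes: x right, y down, z forward; pixel columns grow to the right and rows downward; lengths in m; the calibration is good to about 2 mm. A picture is of the moment at which its call begins.
- ctrl.hand_in(): hands the job in; it is judged then, once.
The state is a dict: "time_s": time; "q": joint angles; "dq": joint speeds; "joint_efforts": joint torques, N m; "eef_pos": TCP position; "eef_rot": TCP orientation; "wrist_force": force on the tool from outside, world axes, zero at the start; "torque": the same for the moment, N m; "opening": opening from 0.0 (shut) to 1.0 (fully open); "grasp_force": force on a finger pad.
Only numpy, scipy, OpenCV 4.12 (cv2) and the standard library are available. Lean on these libraries where they do the work, as an engineer would, in place of code of your own. Each camera call takes 0.05 s, during which the arm holds its last target. There are 200 camera calls.

### The job

Slide the empty metal tube rack across the blood-draw station into its corner, flat against the back board and with its end up to the aluminium end stop, without ramming it, and leave the things standing around undisturbed. Then be my third hand while I drive the two screws from behind: press the rack squarely against the back board with a steady push of about 10 N. Finish while still pressing, with the rack home in the corner: do not let go or back off.

Things in the scene. Friction and masses are not known exactly. Their poses are not given: they have to be found in the camera images.
- station: Blood-draw station, fixed on the counter, rigid: beech base board 300 (x) x 400 (y) x 12 mm thick. Origin: centre of its underside, on the counter. x points away from the robot to the back board, y to the robot's left (station yaw up to 0.3 rad), z up. The rack is home with its origin at station x +90, y +60, z 12 mm and its axes parallel. Against it a push builds up within a fraction of a mm.
- back_board: Upright beech back board of the station, fixed, 15 mm thick, full 400 mm wide, its top 74 mm above the counter. Origin on its front face (the face towards the robot, which the rack is pressed against), mid width, at counter height: station x = +130 mm. Two screws stick out of its rear.
- end_stop: Aluminium angle, fixed to the base board near its left (+y) end, 100 mm long along x, upright leg 35 mm high. Origin on its stop face, which looks to -y, mid length, at counter height: station x = +70 mm, y = +160 mm. The foot of the angle, 24 mm wide, is on the +y side.
- rack: Loose tube rack of bent aluminium sheet, 80 (x) x 200 (y) x 60 mm high, 0.3 kg, top perforated. Origin: centre of its underside, 12 mm above the counter. Its long sides, 40 mm from the origin, are an upper and a lower lip in one plane, open between 33 and 44 mm above the underside; its ends are closed plates. Starts askew by up to 0.3 rad to the station; sliding it takes 2 to 4 N.
- bottle: Bystander: amber glass bottle, 62 mm diameter, 115 mm high, loose on the counter beside the station. Origin: centre of its underside.
- carton: Bystander: white carton with blue band, 90 x 70 x 60 mm high, loose on the counter beside the station. Origin: centre of its underside.
- dish: Bystander: shallow stainless instrument dish, 150 (x) x 80 (y) x 24 mm high, loose on the counter beside the station. Origin: centre of its underside.
- screwdriver: Bystander: screwdriver with red handle, 190 mm long, lying on the counter behind the back board, along its own x axis.
Not all that is in view belongs to the job. Of the things like the rack, leave any that is orange or yellow; of the rest the smaller one is meant.

How it is judged:
On the way:
1. the rack is home in the corner: against the back board and the end stop (x of rack in the frame of station between 0.0875 and 0.0925 m and y of rack in the frame of station between 0.0575 and 0.0625 m and z of rack in the frame of station below 0.015 m and angle between the y axis of rack and the y axis of station, either way round below 0.02 rad and angle between rack's own z axis and vertical below 0.03 rad), for 0.2 s.
At the end, for the whole second after the job is handed in: Through the last second the robot presses the rack against the back board with 4 to 16 N between rack and board, the rack at rest, flat on the base board, within 2.5 mm of its home position against back board and end stop, and parallel to the back board within 0.02 rad (all of step 1 and contact force between rack and back_board between 4 and 16 N and contact force between any of the fingers, the arm and rack above 2 N and linear speed of rack below 0.01 m/s); the arm keeps its last pose, push and grip.
It fails at once if the rack is rammed against the back board or the end stop (over 60 N) (contact force between rack and back_board above 60 N or contact force between rack and end_stop above 60 N).
It fails at once if the bottle is moved by more than 20 mm (distance of bottle from where it was at the start of the episode above 0.02 m).
It fails at once if the carton is moved by more than 20 mm (distance of carton from where it was at the start of the episode above 0.02 m).
It fails at once if the dish is moved by more than 20 mm (distance of dish from where it was at the start of the episode above 0.02 m).
It fails at once if the screwdriver is moved by more than 20 mm (distance of screwdriver from where it was at the start of the episode above 0.02 m).
It also fails if it takes over 67 s, if anything falls off the work surface, if the arm or the gripper's body presses on something with over 40 N, if the wrist force passes 120 N, or if a joint passes its speed limit or range.

## Working session

There is one attempt and no reset: what is moved stays moved. The work goes in short steps, Python scripts to look and compute and a tool call to move; the robot and the scene stay as the last step left them, time stands still between calls to the robot, and variables do not carry over. Pictures are saved under pics/ and viewed, at most 10 in all, crops included, and the job is handed in when it is done.

Besides the shell and the picture viewer there is one more tool, called after "Request:" as name(argument=value, ...) on one line, values as JSON. servo_tool: Moves the arm, as the interface text tells. Its arguments: {"type":"object","properties":{"commands":{"type":"array"}},"required":["commands"]}

```bash
mkdir -p pics; python3 - <<'E'
from bench import ctrl
import cv2,numpy as np
ims=[]
for n in ["scene","side"]:
    c=ctrl.camera(n); cv2.imwrite(f"pics/{n}0.png",c["color"][:,:,::-1]); np.savez(f"{n}0.npz",**c)
    print(n,c["fx"],c["cx"],c["cy"],c["k1"],(-c["R"].T@c["t"]).round(3),c["R"].round(2).tolist())
o=ctrl.get_obs();print(o["eef_pos"],o["eef_rot"],o["time_s"],o["wrist_force"])
E
```

```text
scene 433.03678386189773 254.44510811779958 187.94693645394025 0.024701730100646396 [1.275 0.611 1.034] [[-0.65, 0.76, -0.0], [0.57, 0.49, -0.66], [-0.49, -0.43, -0.75]]
side 482.8532119273057 255.65021490667775 195.48476472360537 0.029729184273949244 [-0.027  1.345  0.994] [[-0.9, -0.43, -0.0], [-0.24, 0.5, -0.83], [0.36, -0.75, -0.55]]
[5.74550645e-01 1.00930368e-04 2.52469642e-01] [-6.72719476e-04  7.07104782e-01  7.07108327e-01 -4.35462591e-04] 0.1 [-0.08963583  0.3340455  -0.2044404 ]
```

View pics/scene0.png

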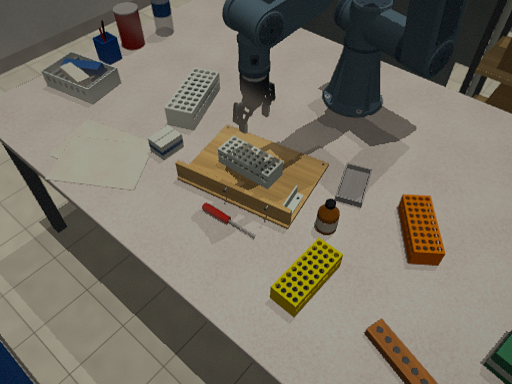

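View pics/side0.png

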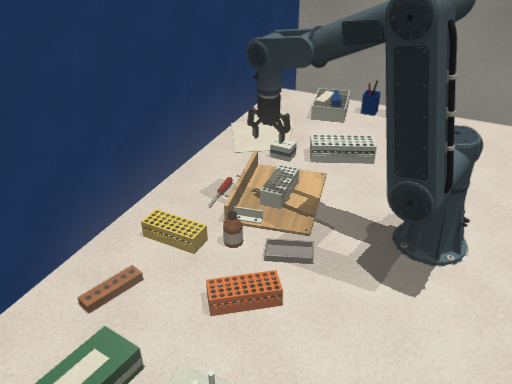

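The scene picture shows these candidates for the rack: the small grey rack on the station (250,160), the large grey rack (193,96), the orange one (420,228) and the yellow one (307,276). Orange and yellow are excluded, and the smaller grey one is the rack on the station, at about (280,186) in the side view. Next I'll measure it and check it in a close crop.

```bash
cat > h.py <<'E'
import numpy as np,cv2
def undist(c,uv):
    uv=np.asarray(uv,float).reshape(-1,1,2); K=np.array([[c["fx"],0,c["cx"]],[0,c["fy"],c["cy"]],[0,0,1.]])
    return cv2.undistortPoints(uv,K,np.array([float(c["k1"]),0,0,0]))[:,0]
def ray(c,uv,z):
    d=np.c_[undist(c,uv),np.ones(len(np.reshape(uv,(-1,2))))]@c["R"]; o=-c["R"].T@c["t"]
    return o+d*((z-o[2])/d[:,2])[:,None]
def cloud(c):
    v,u=np.mgrid[0:384,0:512]; uv=np.c_[u.ravel(),v.ravel()]
    p=np.c_[undist(c,uv),np.ones(len(uv))]*c["z_map"].ravel()[:,None]
    P=(p-c["t"])@c["R"]; P[c["z_map"].ravel()==0]=np.nan
    return P.reshape(384,512,3)
E
python3 - <<'E'
from h import *
out=[]
for n,(u0,v0,u1,v1) in {"scene":(165,115,345,235),"side":(205,140,340,260)}.items():
    c=dict(np.load(n+"0.npz")); P=cloud(c); z=P[...,2]; hsv=cv2.cvtColor(c["color"],cv2.COLOR_RGB2HSV)
    box=np.zeros(z.shape,bool); box[v0:v1,u0:u1]=1
    g=box&(hsv[...,1]<60)&(z>.062)&(z<.085)
    nl,l,st,ce=cv2.connectedComponentsWithStats(g.astype(np.uint8))
    for i in range(1,nl):
        if st[i,4]>100:
            q=P[l==i]; r=cv2.minAreaRect(q[:,:2].astype(np.float32)); print(n,"rack top",st[i].tolist(),np.median(q[:,2]).round(4),np.round(r[0],4),np.round(r[1],4),r[2]); print(cv2.boxPoints(r).round(3).tolist())
    w=box&(hsv[...,1]>70)&(hsv[...,0]<25)
    b=w&(abs(z-.074)<.006); q=P[b]
    if len(q)>20:
        r=cv2.minAreaRect(q[:,:2].astype(np.float32)); print(n,"board top",len(q),np.round(r[0],4),np.round(r[1],4),r[2],np.median(q[:,2])); print(cv2.boxPoints(r).round(3).tolist())
    b=(box&(hsv[...,1]>70)&(hsv[...,0]<25)&(abs(z-.012)<.006)).astype(np.uint8); b=cv2.morphologyEx(b,cv2.MORPH_OPEN,np.ones((3,3))); q=P[b>0]
    r=cv2.minAreaRect(q[:,:2].astype(np.float32)); print(n,"base",len(q),np.round(r[0],4),np.round(r[1],4),r[2],np.median(q[:,2])); print(cv2.boxPoints(r).round(3).tolist())
    out.append(cv2.resize(c["color"][v0:v1,u0:u1,::-1],None,fx=4 if n=="scene" else 2,fy=4 if n=="scene" else 2,interpolation=2))
cv2.imwrite("pics/crop_scene.png",out[0])
E
```

```text
scene rack top [218, 135, 65, 43, 877] 0.0711 [ 0.5464 -0.0457] [0.0844 0.2011] 3.8694334030151367
[[0.4970000088214874, 0.052000001072883606], [0.5109999775886536, -0.14900000393390656], [0.5950000286102295, -0.14300000667572021], [0.5820000171661377, 0.057999998331069946]]
scene board top 748 [0.5794 0.0395] [0.2031 0.5209] 10.317279815673828 0.07304569120406798
[[0.43299999833106995, 0.27799999713897705], [0.5260000228881836, -0.23499999940395355], [0.7260000109672546, -0.19900000095367432], [0.6330000162124634, 0.3140000104904175]]
scene base 4235 [ 0.5457 -0.0301] [0.3038 0.4012] 11.199652671813965 0.01160542521492235
[[0.3580000102519989, 0.13699999451637268], [0.4359999895095825, -0.25600001215934753], [0.734000027179718, -0.19699999690055847], [0.656000018119812, 0.19599999487400055]]
side rack top [311, 140, 29, 10, 221] 0.0745 [ 0.4842 -0.3719] [0.1167 0.0674] 21.742761611938477
[[0.4180000126361847, -0.3619999885559082], [0.4429999887943268, -0.42500001192092896], [0.5509999990463257, -0.38199999928474426], [0.5260000228881836, -0.3190000057220459]]
side rack top [260, 164, 39, 34, 569] 0.0704 [ 0.5463 -0.045 ] [0.0847 0.2158] 3.057729482650757
[[0.49799999594688416, 0.061000000685453415], [0.5099999904632568, -0.1550000011920929], [0.593999981880188, -0.15000000596046448], [0.5830000042915344, 0.06499999761581421]]
side board top 336 [0.6244 0.0533] [0.1033 0.5231] 10.80111312866211 0.07311278018577
[[0.5249999761581421, 0.3009999990463257], [0.6230000257492065, -0.21299999952316284], [0.7239999771118164, -0.1940000057220459], [0.6259999871253967, 0.3199999928474426]]
side base 3040 [ 0.5361 -0.0292] [0.2831 0.4093] 10.971048355102539 0.011044045222953668
[[0.3580000102519989, 0.14499999582767487], [0.4359999895095825, -0.25699999928474426], [0.7139999866485596, -0.2029999941587448], [0.6359999775886536, 0.19900000095367432]]
```

View pics/crop_scene.png

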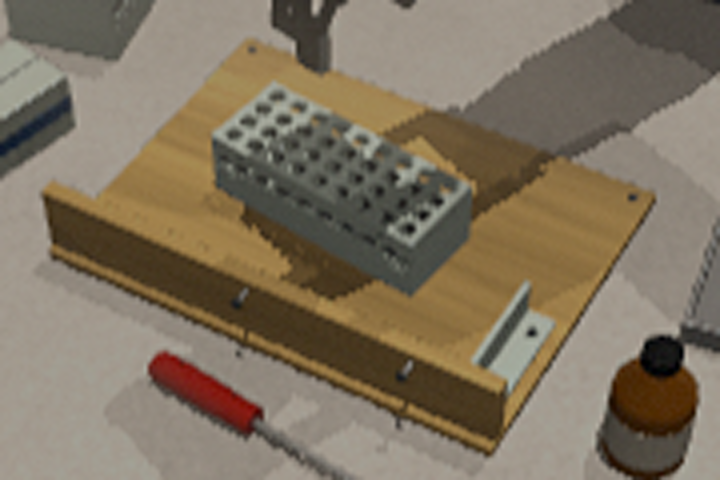

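The crop confirms it: the small grey rack stands askew on the beech board, with the end stop to its left (crop 520,335) and the back board in front of the camera. In the station frame the rack is at about (-2.5, -15) mm, yaw -7.7°. Station: centre (0.5457, -0.0301), yaw 0.195.

I'll move to a hover behind the rack (station x -85, y -15), with tool x along station +x.

Request:
servo_tool(commands=[[[-15.5,-27.5,0],0,45],[[-15.5,-27.5,0],0,45],[[-15.5,-27.5,0],0,45],[[-15.5,-27.5,0],0,45],[[0,0,15],0.172,45],[[0,0,15],0.172,45],[[0,0,15],0.172,45],[[0,0,15],0.172,45],[[0,0,15],0.172,45],[[0,0,15],0.172,45],[[0,0,15],0.172,45],[[0,0,15],0.172,45],[[0,0,0],0,45]])

```text
time_s: 1.72
eef_pos: [0.4638, -0.0615, 0.132]
eef_rot: [-0.001, 0.995, 0.098, -0.001]
wrist_force: [0.3, 0.6, -0.2]
opening: 0.528
grasp_force: 0.0
```

```bash
cat >> h.py <<'E'
YAW=0.1945; C=np.array([.5457,-.0301])
def st(p):
    c,s=np.cos(YAW),np.sin(YAW); return (np.asarray(p)[...,:2]-C)@np.array([[c,-s],[s,c]])
def look(tag):
    from bench import ctrl
    from scipy.spatial.transform import Rotation as Ro
    o=ctrl.get_obs(); e=o["eef_pos"]; w=o["eef_rot"]; M=Ro.from_quat([w[1],w[2],w[3],w[0]]).as_matrix()
    print("t",round(o["time_s"],2),"tcp st mm",(st(e)*1e3).round(1),"z",round(e[2]*1e3,1),"toolx yaw-station",round(np.arctan2(M[1,0],M[0,0])-YAW,4),"tilt",M[2,2].round(4),"open",round(o["opening"],3),"F",np.round(o["wrist_force"],2))
    cs={}
    for n in ["scene","side"]:
        c=ctrl.camera(n); cs[n]=c; cv2.imwrite(f"pics/{n}_{tag}.png",c["color"][:,:,::-1])
    return o,cs
E
python3 - <<'E'
from h import *
# base edges/board from start images: low-percentile lines in station frame
for n in ["scene","side"]:
    c=dict(np.load(n+"0.npz")); P=cloud(c); s=st(P)*1e3; z=P[...,2]; hsv=cv2.cvtColor(c["color"],cv2.COLOR_RGB2HSV)
    in_=(abs(s[...,0])<165)&(abs(s[...,1])<215)
    b=in_&(abs(z-.073)<.004)&(s[...,0]>115); print(n,"boardtop x",np.percentile(s[b][:,0],[2,10,50,90,98]).round(1),"slope",np.polyfit(s[b][:,1],s[b][:,0],1).round(4))
    k=in_&(z>.02)&(z<.05)&(s[...,0]>10)&(s[...,0]<120)&(s[...,1]>130); print("stop y",np.percentile(s[k][:,1],[1,5,50]).round(1),"x",np.percentile(s[k][:,0],[2,98]).round(1))
    r=in_&(z>.066)&(z<.08)&(s[...,0]<100)&(hsv[...,1]<60); q=s[r].astype(np.float32); R=cv2.minAreaRect(q);print("rack",np.round(R[0],1),np.round(R[1],1),round(R[2],1))
o,cs=look("h1")
e=o["eef_pos"]
for n,c in cs.items():
    P=cloud(c); d=np.linalg.norm(P[...,:2]-e[:2],axis=-1); z=P[...,2]; m=(d<.06)&(z>e[2]-.05)&(z<e[2]+.03)
    q=P[m]; print(n,"tip z rel tcp",((np.percentile(q[:,2],[0.5,2,5])-e[2])*1e3).round(1),"tips st",(np.percentile(st(q),[1,99],axis=0)*1e3).round(1).tolist())
E
```

```text
scene boardtop x [128.9 131.1 138.1 144.2 145.4] slope [3.900000e-03 1.378087e+02]
stop y [158.8 159.8 163.6] x [ 20.7 101.6]
rack [ -2.3 -15.4] [201.1  84.4] 82.7
side boardtop x [127.8 129.1 135.5 142.1 144.3] slope [5.3000e-03 1.3549e+02]
stop y [159.3 161.  165.6] x [ 21.  116.4]
rack [ -2.3 -13. ] [209.4  83.5] 81.7
t 1.73 tcp st mm [-86.4 -15. ] z 132.0 toolx yaw-station 0.0018 tilt -1.0 open 0.528 F [ 0.28  0.62 -0.17]
scene tip z rel tcp [-19.8 -18.2 -15. ] tips st [[-99.9, -62.7], [-72.2, 35.2]]
side tip z rel tcp [-20.1 -19.8 -18.6] tips st [[-96.6, -43.5], [-75.3, 33.4]]
```

Request:
servo_tool(commands=[[[0,0,23],0,45],[[0,0,23],0,45],[[0,0,23],0,45],[[0,0,23],0,45],[[10,0,0],0,45],[[8,0,0],0,45],[[6,0,0],0,45],[[5,0,0],0,45],[[5,0,0],0,45],[[5,0,0],0,45],[[5,0,0],0,45],[[5,0,0],0,45],[[5,0,0],0,45],[[5,0,0],0,45],[[5,0,0],0,45],[[0,0,0],0,45]])

```text
time_s: 3.82
eef_pos: [0.5286, -0.0496, 0.0414]
eef_rot: [0.0, 0.995, 0.097, 0.001]
wrist_force: [0.8, -0.0, -0.2]
opening: 0.526
grasp_force: 0.0
```

```bash
cat >> h.py <<'E'
def rack(cs,hand=None):
    for n,c in cs.items():
        P=cloud(c); s=st(P)*1e3; z=P[...,2]; hsv=cv2.cvtColor(c["color"],cv2.COLOR_RGB2HSV)
        r=(s[...,0]>-60)&(s[...,0]<140)&(abs(s[...,1])<185)&(z>.064)&(z<.080)&(hsv[...,1]<60)&(hsv[...,2]>60)
        nl,l,S,_=cv2.connectedComponentsWithStats(cv2.morphologyEx(r.astype(np.uint8),cv2.MORPH_CLOSE,np.ones((3,3))))
        i=1+S[1:,4].argmax(); q=s[(l==i)&r].astype(np.float32); R=cv2.minAreaRect(q)
        print(n,"rack",np.round(R[0],1),np.round(R[1],1),round(R[2],1),"x",np.percentile(q[:,0],[1,99]).round(1),"y",np.percentile(q[:,1],[1,99]).round(1),"z",np.median(P[(l==i)&r][:,2]).round(4))
E
python3 -c "
from h import *
o,cs=look('p1'); rack(cs)"
```

```text
t 3.83 tcp st mm [-20.5 -15.8] z 41.4 toolx yaw-station 0.0005 tilt -1.0 open 0.526 F [ 0.84 -0.04 -0.18]
scene rack [ 33.7 -14. ] [ 85.5 202.7] 0.2 x [-5.7 75.1] y [-111.6   86.4] z 0.0711
side rack [ 22.3 -11.3] [107.5 211.4] 1.9 x [-30.6  73.2] y [-110.5   91.7] z 0.0708
```

View pics/side_p1.png

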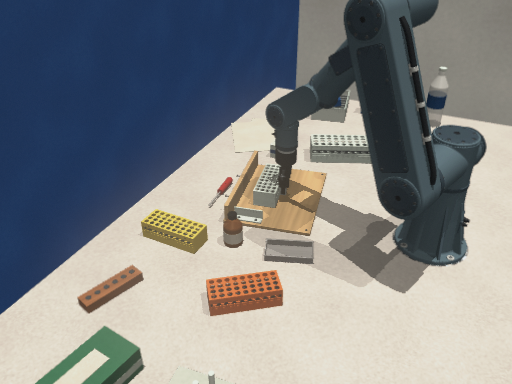

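The side picture shows the rack squared up in front of the fingers at (268,185), with the bottle and the dish untouched. The push continues to about 4 mm short of the board.

Request:
servo_tool(commands=[[[5,0,0],0,45],[[5,0,0],0,45],[[5,0,0],0,45],[[5,0,0],0,45],[[5,0,0],0,45],[[5,0,0],0,45],[[5,0,0],0,45],[[4,0,0],0,45],[[3,0,0],0,45],[[2,0,0],0,45],[[2,0,0],0,45],[[1,0,0],0,45],[[0,0,0],0,45]])

```text
time_s: 5.55
eef_pos: [0.574, -0.0405, 0.0413]
eef_rot: [-0.0, 0.995, 0.097, 0.0]
wrist_force: [-1.7, 0.1, -0.5]
opening: 0.525
grasp_force: 0.0
```

```bash
python3 -c "
from h import *
o,cs=look('p2'); rack(cs)"
```

```text
t 5.55 tcp st mm [ 25.8 -15.6] z 41.3 toolx yaw-station 0.0003 tilt -1.0 open 0.525 F [-1.7   0.1  -0.49]
scene rack [ 80.  -13.1] [201.3  85.1] 89.5 x [ 40.6 121.1] y [-112.1   86.2] z 0.0712
side rack [67.6 -7.4] [208.1 107.7] 89.4 x [ 15.2 119.9] y [-109.4   92.7] z 0.0711
```

Request:
servo_tool(commands=[[[2,0,0],0,45],[[2,0,0],0,45],[[1,0,0],0,45],[[0,0,0],0,45],[[-8,0,0],0,45],[[-8,0,0],0,45],[[0,0,-30],0,30],[[0,0,-30],0,30],[[0,0,-30],0,30],[[0,0,0],-0.1745,30],[[0,0,0],-0.1745,30],[[0,0,0],-0.1745,30],[[0,0,0],-0.1745,30],[[0,0,0],-0.1745,30],[[0,0,0],-0.1745,30],[[0,0,0],-0.1745,30],[[0,0,0],-0.1745,30],[[0,0,0],-0.1745,30]])

```text
time_s: 7.9
eef_pos: [0.5626, -0.0427, 0.1313]
eef_rot: [0.0, 0.633, 0.774, 0.0]
wrist_force: [1.1, 0.6, 0.9]
opening: 0.355
grasp_force: 0.0
```

Request:
servo_tool(commands=[[[-28,13,0],0,30],[[-28,13,0],0,30],[[-28,13,0],0,30],[[-28,13,0],0,30],[[-28,13,0],0,30],[[0,0,0],0,30]])

```text
time_s: 8.65
eef_pos: [0.6543, -0.1695, 0.1313]
eef_rot: [0.001, 0.636, 0.772, 0.0]
wrist_force: [0.2, 0.7, -0.2]
opening: 0.352
grasp_force: 0.0
```

```bash
python3 -c "
from h import *
o,cs=look('y0'); rack(cs); e=o['eef_pos']
for n,c in cs.items():
    P=cloud(c); d=np.linalg.norm(P[...,:2]-e[:2],axis=-1); z=P[...,2]; m=(d<.06)&(z>e[2]-.03)&(z<e[2]+.03)
    q=P[m]; print(n,'tip z rel tcp',((np.percentile(q[:,2],[0.5,2,5])-e[2])*1e3).round(1),'tips st',(np.percentile(st(q),[1,99],axis=0)*1e3).round(1).tolist())
"
```

```text
t 8.65 tcp st mm [  79.6 -157.7] z 131.3 toolx yaw-station 1.5686 tilt -1.0 open 0.352 F [ 0.24  0.67 -0.19]
scene rack [ 87.3 -12.5] [200.7  89.7] 89.3 x [ 45.4 125.5] y [-111.1   86.6] z 0.0712
side rack [ 85.8 -11.9] [ 84.5 213. ] 0.5 x [ 44.6 124.2] y [-110.9   92.8] z 0.0708
scene tip z rel tcp [-22.1 -19.  -15.6] tips st [[39.4, -170.1], [125.7, -144.8]]
side tip z rel tcp [-18.9 -17.6 -16.3] tips st [[37.0, -163.1], [123.8, -138.8]]
```

Request:
servo_tool(commands=[[[0,-4,23],0,30],[[0,0,23],0,30],[[0,0,23],0,30],[[0,0,21],0,30],[[8,0,0],0,30],[[7,0,0],0,30],[[5,0,0],0,30],[[5,0,0],0,30],[[5,0,0],0,30],[[5,0,0],0,30],[[5,0,0],0,30],[[5,0,0],0,30],[[5,0,0],0,30],[[5,0,0],0,30],[[5,0,0],0,30],[[0,0,0],0,30]])

```text
time_s: 10.75
eef_pos: [0.638, -0.1084, 0.041]
eef_rot: [-0.001, 0.635, 0.773, 0.0]
wrist_force: [0.0, 0.4, -0.4]
opening: 0.354
grasp_force: 0.0
```

```bash
python3 -c "
from h import *
o,cs=look('y1'); rack(cs)"
```

```text
t 10.75 tcp st mm [ 75.4 -94.6] z 41.0 toolx yaw-station 1.5713 tilt -1.0 open 0.354 F [ 0.05  0.4  -0.37]
scene rack [86.9 18.4] [ 88.8 201.4] 0.5 x [ 44.6 125.9] y [-79.  118.1] z 0.0714
side rack [ 78.3 -10.9] [ 97.8 274.6] 1.0 x [ 39.  124.6] y [-101.3  124.3] z 0.0711
```

View pics/scene_y1.png

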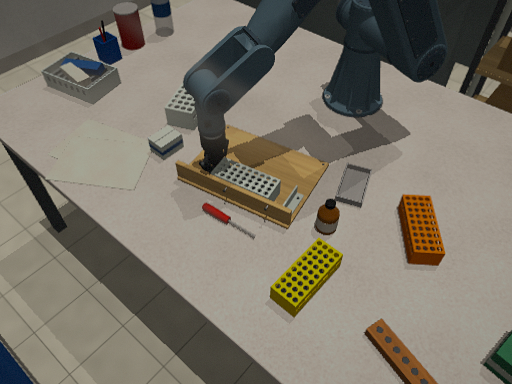

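The scene picture shows the gripper at (210,160) behind the rack's right end, with the rack at (248,180) sliding straight towards the end stop at (292,197) and the bystanders in place.

Request:
servo_tool(commands=[[[5,0,0],0,30],[[5,0,0],0,30],[[5,0,0],0,30],[[5,0,0],0,30],[[5,0,0],0,30],[[5,0,0],0,30],[[3,0,0],0,30],[[2,0,0],0,30],[[1,0,0],0,30],[[0,0,0],0,30]])

```text
time_s: 12.1
eef_pos: [0.6315, -0.0739, 0.0413]
eef_rot: [-0.0, 0.635, 0.772, 0.0]
wrist_force: [-0.1, 0.4, 0.1]
opening: 0.348
grasp_force: 0.0
```

```bash
python3 -c "
from h import *
o,cs=look('y2'); rack(cs)"
```

```text
t 12.1 tcp st mm [ 75.7 -59.5] z 41.3 toolx yaw-station 1.5707 tilt -1.0 open 0.348 F [-0.05  0.4   0.06]
scene rack [86.1 54.2] [ 87.1 201.2] 0.0 x [ 45.4 126.3] y [-44.1 153.3] z 0.0712
side rack [79.1 30.5] [269.3  99. ] 89.1 x [ 34.6 125.7] y [-62.5 159.2] z 0.071
```

Request:
servo_tool(commands=[[[0.7,0,0],0,30],[[0.7,0,0],0,30]])

```text
time_s: 12.45
eef_pos: [0.6313, -0.0728, 0.0413]
eef_rot: [0.0, 0.635, 0.772, -0.0]
wrist_force: [0.4, -0.9, 0.5]
opening: 0.351
grasp_force: 0.0
```

Request:
servo_tool(commands=[[[0.7,0,0],0,30]])

```text
time_s: 12.58
eef_pos: [0.6311, -0.0721, 0.0413]
eef_rot: [0.0, 0.635, 0.772, -0.0]
wrist_force: [-0.3, -1.9, -1.0]
opening: 0.354
grasp_force: 0.0
```

Request:
servo_tool(commands=[[[0.7,0,0],0,30]])

```text
time_s: 12.7
eef_pos: [0.631, -0.0713, 0.0413]
eef_rot: [0.0, 0.635, 0.772, -0.0]
wrist_force: [0.1, -2.1, -0.5]
opening: 0.352
grasp_force: 0.0
```

Request:
servo_tool(commands=[[[0.7,0,0],0,30],[[0.5,0,0],0,30]])

```text
time_s: 12.95
eef_pos: [0.6307, -0.0701, 0.0413]
eef_rot: [0.0, 0.635, 0.772, 0.0]
wrist_force: [0.3, -2.4, -0.8]
opening: 0.348
grasp_force: 0.0
```

Request:
servo_tool(commands=[[[0.5,0,0],0,30],[[0.5,0,0],0,30]])

```text
time_s: 13.2
eef_pos: [0.6305, -0.0691, 0.0413]
eef_rot: [0.0, 0.635, 0.772, -0.0]
wrist_force: [-0.7, -1.8, 0.0]
opening: 0.348
grasp_force: 0.0
```

Request:
servo_tool(commands=[[[0.5,0,0],0,30]])

```text
time_s: 13.32
eef_pos: [0.6305, -0.0686, 0.0413]
eef_rot: [0.0, 0.635, 0.772, 0.0]
wrist_force: [-0.4, -2.2, 0.1]
opening: 0.352
grasp_force: 0.0
```

Request:
servo_tool(commands=[[[0.5,0,0],0,30]])

```text
time_s: 13.45
eef_pos: [0.6303, -0.0681, 0.0413]
eef_rot: [-0.0, 0.635, 0.772, -0.0]
wrist_force: [0.2, -2.2, -0.2]
opening: 0.348
grasp_force: 0.0
```

Request:
servo_tool(commands=[[[0.5,0,0],0,30]])

```text
time_s: 13.58
eef_pos: [0.6303, -0.068, 0.0413]
eef_rot: [0.0, 0.635, 0.772, -0.0]
wrist_force: [0.6, -5.2, -0.2]
opening: 0.356
grasp_force: 0.0
```

Request:
servo_tool(commands=[[[0.5,0,0],0,30]])

```text
time_s: 13.7
eef_pos: [0.6303, -0.068, 0.0414]
eef_rot: [0.001, 0.635, 0.772, -0.0]
wrist_force: [-0.1, -6.3, 0.3]
opening: 0.349
grasp_force: 0.0
```

Request:
servo_tool(commands=[[[0.5,0,0],0,30]])

```text
time_s: 13.82
eef_pos: [0.6303, -0.068, 0.0415]
eef_rot: [0.001, 0.635, 0.772, -0.0]
wrist_force: [1.1, -9.1, -1.5]
opening: 0.349
grasp_force: 0.0
```

```bash
python3 -c "
from h import *
o,cs=look('y3'); rack(cs)"
```

```text
t 13.82 tcp st mm [ 75.7 -53.5] z 41.5 toolx yaw-station 1.5705 tilt -1.0 open 0.349 F [ 1.14 -9.08 -1.54]
scene rack [85.  60.1] [ 87.1 201.2] 0.9 x [ 45.4 126.1] y [-38.4 159.4] z 0.0713
side rack [79.5 52.5] [235.4  97.2] 89.1 x [ 38.2 125.7] y [-56.8 165.9] z 0.0712
```

The rack is at the end stop: the force rises from 2 to 9 N with no further motion. I'll retreat and go behind its long side.

Request:
servo_tool(commands=[[[-3,0,0],0,30],[[-6,0,0],0,30],[[-6,0,0],0,30],[[0,0,-30],0,30],[[0,0,-30],0,30],[[0,0,-30],0,45],[[26,-11.5,0],0,45],[[26,-11.5,0],0,45],[[26,-11.5,0],0,45],[[26,-11.5,0],0,45],[[26,-11.5,0],0,45],[[0,0,0],0,45]])

```text
time_s: 15.42
eef_pos: [0.5503, 0.0364, 0.1312]
eef_rot: [-0.001, 0.634, 0.773, -0.0]
wrist_force: [-0.0, 0.1, -1.2]
opening: 0.525
grasp_force: 0.0
```

Request:
servo_tool(commands=[[[0,0,0],0.1745,45],[[0,0,0],0.1745,45],[[0,0,0],0.1745,45],[[0,0,0],0.1745,45],[[0,0,0],0.1745,45],[[0,0,0],0.1745,45],[[0,0,0],0.1745,45],[[0,0,0],0.1745,45],[[0,0,0],0.1745,45],[[0,0,0],0,45]])

```text
time_s: 16.68
eef_pos: [0.5521, 0.0342, 0.1314]
eef_rot: [0.0, 0.995, 0.098, 0.0]
wrist_force: [0.2, 0.1, -0.2]
opening: 0.53
grasp_force: 0.0
```

```bash
python3 -c "
from h import *
o,cs=look('x0'); rack(cs)"
```

```text
t 16.68 tcp st mm [18.7 61.9] z 131.4 toolx yaw-station 0.0012 tilt -1.0 open 0.53 F [ 0.19  0.14 -0.23]
scene rack [86.9 60. ] [ 87.6 200.2] 0.4 x [ 45.3 125.7] y [-38.2 158.8] z 0.0712
side rack [86.3 62.6] [ 84.4 206.3] 0.0 x [ 45.  125.2] y [-37.6 164.8] z 0.0707
```

Request:
servo_tool(commands=[[[0,2,23],0,45],[[0,0,23],0,45],[[0,0,23],0,45],[[0,0,21],0,45],[[5,0,0],0,45],[[4,0,0],0,45],[[2,0,0],0,45],[[1,0,0],0,45],[[0,0,0],0,45]])

```text
time_s: 17.9
eef_pos: [0.5638, 0.0355, 0.0417]
eef_rot: [0.0, 0.995, 0.097, 0.0]
wrist_force: [-0.0, -1.3, -0.3]
opening: 0.527
grasp_force: 0.0
```

Request:
servo_tool(commands=[[[1,0,0],0,45],[[1,0,0],0,45]])

```text
time_s: 18.15
eef_pos: [0.5649, 0.0358, 0.0411]
eef_rot: [-0.0, 0.995, 0.097, -0.001]
wrist_force: [-3.4, -1.3, 0.9]
opening: 0.528
grasp_force: 0.0
```

Request:
servo_tool(commands=[[[0.7,0,0],0,45],[[0.7,0,0],0,45]])

```text
time_s: 18.4
eef_pos: [0.5667, 0.0361, 0.0411]
eef_rot: [-0.0, 0.995, 0.097, -0.0]
wrist_force: [-1.9, 0.9, 1.3]
opening: 0.527
grasp_force: 0.0
```

Request:
servo_tool(commands=[[[0.7,0,0],0,45]])

```text
time_s: 18.52
eef_pos: [0.5675, 0.0363, 0.0411]
eef_rot: [-0.0, 0.995, 0.097, -0.0]
wrist_force: [-2.0, -1.0, -0.5]
opening: 0.527
grasp_force: 0.0
```

Request:
servo_tool(commands=[[[0.5,0,0],0,45]])

```text
time_s: 18.65
eef_pos: [0.5681, 0.0364, 0.0412]
eef_rot: [-0.0, 0.995, 0.097, -0.0]
wrist_force: [-1.8, -0.2, -0.8]
opening: 0.527
grasp_force: 0.0
```

Request:
servo_tool(commands=[[[0.6,0,0],0,45],[[0.6,0,0],0,45]])

```text
time_s: 18.9
eef_pos: [0.5683, 0.0366, 0.0411]
eef_rot: [-0.0, 0.995, 0.097, -0.001]
wrist_force: [-7.0, 0.1, 2.5]
opening: 0.527
grasp_force: 0.0
```

Request:
servo_tool(commands=[[[0.6,0,0],0,45]])

```text
time_s: 19.02
eef_pos: [0.5684, 0.0367, 0.0409]
eef_rot: [-0.0, 0.995, 0.097, -0.002]
wrist_force: [-9.2, -0.4, 4.1]
opening: 0.529
grasp_force: 0.0
```

Request:
servo_tool(commands=[[[0.6,0,0],0,45]])

```text
time_s: 19.15
eef_pos: [0.5684, 0.0368, 0.0407]
eef_rot: [-0.0, 0.995, 0.097, -0.002]
wrist_force: [-10.9, -2.5, 5.3]
opening: 0.53
grasp_force: 0.0
```

Request:
servo_tool(commands=[[[0.5,0,0],0,45]])

```text
time_s: 19.27
eef_pos: [0.5684, 0.0368, 0.0406]
eef_rot: [-0.0, 0.995, 0.097, -0.003]
wrist_force: [-11.1, -2.0, 6.4]
opening: 0.527
grasp_force: 0.0
```

Request:
servo_tool(commands=[[[0.5,0,0],0,45]])

```text
time_s: 19.4
eef_pos: [0.5683, 0.0369, 0.0403]
eef_rot: [-0.0, 0.995, 0.097, -0.003]
wrist_force: [-13.4, -2.5, 4.2]
opening: 0.528
grasp_force: 0.0
```

Request:
servo_tool(commands=[[[-0.3,0,0],0,45],[[0,0,0],0,45],[[0,0,0],0,45],[[0,0,0],0,45]])

```text
time_s: 19.9
eef_pos: [0.5683, 0.0369, 0.0403]
eef_rot: [-0.0, 0.995, 0.097, -0.003]
wrist_force: [-10.9, -2.1, 3.9]
opening: 0.524
grasp_force: 0.0
```

```bash
python3 -c "
from h import *
from bench import ctrl
o,cs=look('f'); rack(cs)
F=[]
for i in range(6): ctrl.camera('side'); F.append(ctrl.get_obs()['wrist_force'])
print(np.mean(F,0).round(2),np.std(F,0).round(2))
import cv2
cv2.imwrite('pics/f.png',cv2.resize(cs['scene']['color'][115:235,165:345,::-1],None,fx=4,fy=4))"
```

```text
t 19.9 tcp st mm [35.1 61.4] z 40.3 toolx yaw-station -0.0004 tilt -1.0 open 0.524 F [-10.92  -2.14   3.9 ]
scene rack [90.4 60.1] [200.9  84.1] 89.6 x [ 49.8 130.9] y [-38.5 159.2] z 0.0714
side rack [76.4 63.6] [207.6 108.6] 89.9 x [ 24.3 130.1] y [-36.9 164.6] z 0.0707
[-10.8   -1.8    3.32] [0.49 0.34 0.39]
```

View pics/f.png

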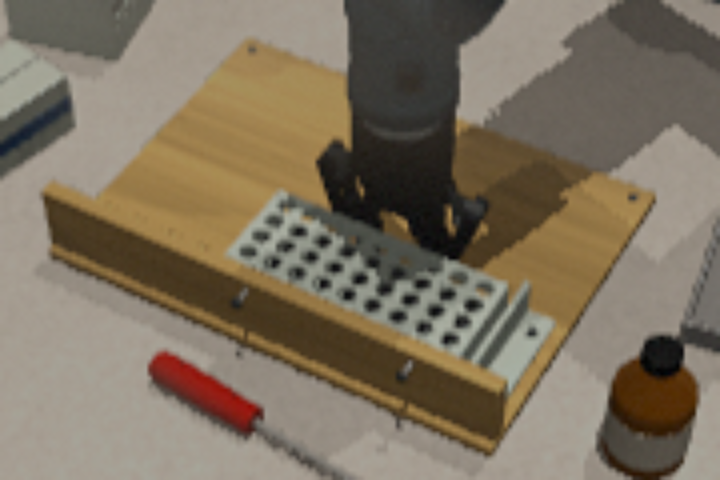

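The picture shows the rack flat against the back board (crop 350,300) and up to the end stop (500,330), with the fingers pressing from behind (430,240). It measures (90.4, 60.1) mm with a steady push of about 11 N, so I'm handing in.

```bash
python3 -c "
from bench import ctrl
print(ctrl.hand_in())"
```

```text
the job is handed in; nothing more can be done
None
```

I handed the job in at about 20 s, with the arm still pressing the rack against the back board at about 11 N (wrist reading). The rack measured (90.4, 60.1) mm against the (90, 60) mm home, the bystanders looked untouched in the pictures, and hand-in returned no verdict.

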